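Set the hole-saw kit right

ROBOT

A 7-joint arm with a two-finger parallel gripper is mounted at the origin on a cart in front of the work surface, level with it; the furniture and walls round the work are solid. World frame = base frame: x ahead of the robot, y to its left, z up, the work surface at z = 0. Lengths are in mm, angles in rad, forces in N, time in s.
With the tool pointing down it reaches from about 400 to 875 mm from the base axis. Payload 4.4 kg.
Tool frame: the origin (TCP) lies midway between the tips of the shut fingers; the grasp point (between the pads) lies ctrl.grip_depth behind it (ctrl.grip_depth is the distance from the TCP to the grasp point, in mm); z points along the fingers, y is the line along which they close (so a half turn about z gives the same grasp; the last joint's range is limited). The gripper opens to 85 mm and grips with 20 to 120 N. Pads are 22 mm wide; open, the fingers measure 114 mm over their backs; the gripper's body (76 mm by 85 mm) begins 54 mm behind the grasp point. The pads swing forward as they close: fully open they stand 13 mm farther back than shut.
Start: joints at [-1.315, 0.628, 0.038, 1.517, -0.027, 0.996, -0.02], TCP at [205.555, 616.656, 231.313] pointing down, gripper open.
Joint ranges: [-3.06, 3.06], [-0.37, 2.12], [-1.25, 1.32], [0.18, 2.47], [-1.1, 4.24], [0.23, 1.98], [-2.94, 2.94]. Speed limits (rad/s): [2.57, 2.57, 3.14, 3.14, 3.14, 3.14, 3.14].

INTERFACE

Orientations are given as [roll, pitch, yaw] about the fixed x, y, z axes, in that order (R = Rz(yaw) Ry(pitch) Rx(roll)).
In Python, from cell import ctrl gives the robot as it stands.
- The arm moves only by the tool carry_out, never from a script. Its argument "deltas" is one flat list of numbers, 7 for each row, row after row: the turn, a rotation vector about the tool's x, y, z in degrees, then the shift along the tool's x, y, z in m, then the closure, from -1 (fully open) to 1 (shut). In form: [wx, wy, wz, dx, dy, dz, claw, wx, wy, wz, dx, dy, dz, claw, ...]. A call has 1 to 12 rows; each row shifts and turns the commanded pose from where the row before left it, along the tool's axes as they then stand; what a row does not reach is not made up. A row lasts 1/8 s, in which the tool goes at most 62.5 mm and 10.7 degrees, less where a joint would pass 70% of its speed; a pose out of reach is approached as far as the arm can. A call with a gripper value outside its range is refused whole. The fingers move at their own pace and stop on an object; the grip force is fixed at half the most. Time passes only in rows, so rows that do not move let the fingers close. It gives the time, the measured TCP pose, the force, the opening and the grip force at its end, in the units of the state.
- ctrl.read_state(): the state, without advancing time (a new reading comes with each control period).
- ctrl.get_image(name): name is "scene" or "top" or "wrist"; returns the picture (400x640x3 uint8, red, green, blue); there is no depth.
- ctrl.calibration(name): a dict with "mtx" (3x3 intrinsics, pixels), "R" (3x3) and "t" (3): a world point X has camera coordinates R X + t. Camera axes: x right, y down, z forward; pixel columns grow to the right and rows downward; lengths in mm; the calibration is good to about 2 mm. A picture is of the moment at which its call begins: read the wrist's pose just before it. calibration takes no time and is no camera call; for the wrist camera it gives the pose at the moment of the call.
- ctrl.finish_job(): hands the job in; it is judged then, once.
The state is a dict: "clock": time; "qpos": joint angles; "qd": joint speeds; "tau": joint torques, N m; "eef_pos": TCP position; "tool_rot": TCP orientation; "force": force on the tool from outside, world axes, zero at the start; "torque": the same for the moment, N m; "width": finger opening in mm; "gripper_force": force on a finger pad.
Only numpy, scipy, OpenCV 4.12 (cv2) and the standard library are available. Lean on these libraries where they do the work, as an engineer would, in place of code of your own. Each camera call takes 0.05 s, during which the arm holds its last target. There are 200 camera calls.

TASK

The hole-saw kit beside the drill press is in a muddle: the saws on the small-pocket and large-pocket blocks stand in each other's places, and the medium block holds a saw that is not part of the kit, while the right one is among the stock in the yellow tray. Put the kit right, so that each of the three blocks has the saw that its pocket is bored for, seated upright on the pocket's floor, and stand the stray saw in the yellow tray. The other saw in the tray stays in the tray, upright; leave the chuck key where it lies.

Things in the scene. Friction and masses are not known exactly. Their poses are not given: they have to be found in the camera images.
- saw_32: hole saw: red steel cup 32 mm across, 40 mm tall, standing teeth down, with a plain round steel shank, 10 mm thick, rising 30 mm from the centre of its top (70 mm in all; easiest taken from above by the shank, fingertips just above the cup). About 120 g. Origin: centre of its underside (teeth); z up along the shank.
- saw_66: hole saw: red steel cup 66 mm across, 40 mm tall, standing teeth down, with a plain round steel shank, 10 mm thick, rising 30 mm from the centre of its top (70 mm in all; easiest taken from above by the shank, fingertips just above the cup). About 300 g. Origin: centre of its underside (teeth); z up along the shank.
- saw_44: hole saw: red steel cup 44 mm across, 40 mm tall, standing teeth down, with a plain round steel shank, 10 mm thick, rising 30 mm from the centre of its top (70 mm in all; easiest taken from above by the shank, fingertips just above the cup). About 170 g. Origin: centre of its underside (teeth); z up along the shank.
- saw_54: hole saw: red steel cup 54 mm across, 40 mm tall, standing teeth down, with a plain round steel shank, 10 mm thick, rising 30 mm from the centre of its top (70 mm in all; easiest taken from above by the shank, fingertips just above the cup). About 250 g. Origin: centre of its underside (teeth); z up along the shank.
- saw_76: hole saw: red steel cup 76 mm across, 40 mm tall, standing teeth down, with a plain round steel shank, 10 mm thick, rising 30 mm from the centre of its top (70 mm in all; easiest taken from above by the shank, fingertips just above the cup). About 360 g. Origin: centre of its underside (teeth); z up along the shank.
- block_small: pale wooden block, 95 x 95 x 24 mm, fixed, in a row with two others (any order) in a low carrier tray. One round pocket in its top, the smallest of the three: 40 mm across, 10 mm deep, 3 mm chamfer, flat floor; bored for a saw 8 mm narrower (32 mm). Origin: centre of its underside; pocket floor at z = 14 mm, top at z = 24 mm.
- block_medium: pale wooden block, 95 x 95 x 24 mm, fixed, in a row with two others (any order) in a low carrier tray. One round pocket in its top, the middle one of the three: 62 mm across, 10 mm deep, 3 mm chamfer, flat floor; bored for a saw 8 mm narrower (54 mm). Origin: centre of its underside; pocket floor at z = 14 mm, top at z = 24 mm.
- block_large: pale wooden block, 95 x 95 x 24 mm, fixed, in a row with two others (any order) in a low carrier tray. One round pocket in its top, the largest of the three: 74 mm across, 10 mm deep, 3 mm chamfer, flat floor; bored for a saw 8 mm narrower (66 mm). Origin: centre of its underside; pocket floor at z = 14 mm, top at z = 24 mm.
- yellow_tray: open yellow plastic parts tray, fixed; outside 170 mm along its x, 250 mm along its y, walls 40 mm high, floor 3 mm thick. A 31 mm high divider crosses it at y = -30 mm. The larger compartment (y -29 to 122, x -82 to 82 mm) holds two stock saws near y = 75, x = -41 and 41 mm; its floor about x = 0, y = 0 is free. Origin: centre of its underside; z up.
- chuck_key: loose steel drill chuck key, T-shaped, 70 x 72 x 17 mm, lying on the bench on the robot's side of the carrier; a bystander. Origin: its centre, on the bench; z up.
Mind the look-alikes: they are no part of the job. What is shaped like the saw_32 but orange or purple is not meant.

How it is judged (in metres and radians):
At the end, for the whole second after the job is handed in: The 32, 54 and 66 mm saws stand in the pockets of the small, medium and large block, each within 9 mm of the block's centre and with its teeth on the pocket's floor (within 3.5 mm); the 44 mm and 76 mm saws stand on the floor of the yellow tray; all five are upright within 0.12 rad and at rest (horizontal distance between saw_32 and block_small below 0.009 m and z of saw_32 in the frame of block_small between 0.01 and 0.0175 m and angle between each of saw_32, saw_54, saw_66, saw_44, saw_76's own z axis and vertical below 0.12 rad and linear speed of each of saw_32, saw_54, saw_66, saw_44, saw_76 below 0.02 m/s and horizontal distance between saw_54 and block_medium below 0.009 m and z of saw_54 in the frame of block_medium between 0.01 and 0.0175 m and horizontal distance between saw_66 and block_large below 0.009 m and z of saw_66 in the frame of block_large between 0.01 and 0.0175 m and x of saw_44 in the frame of yellow_tray between -0.075 and 0.075 m and y of saw_44 in the frame of yellow_tray between -0.115 and 0.115 m and z of saw_44 in the frame of yellow_tray between -0.002 and 0.01 m and x of saw_76 in the frame of yellow_tray between -0.075 and 0.075 m and y of saw_76 in the frame of yellow_tray between -0.115 and 0.115 m and z of saw_76 in the frame of yellow_tray between -0.002 and 0.01 m); the robot touches nothing.
It fails at once if the chuck key is shifted by more than 25 mm (distance of chuck_key from where it was at the start of the episode above 0.025 m).
It also fails if it takes over 91 s, if anything falls off the work surface, if the arm or the gripper's body presses on something with over 40 N, if the wrist force passes 120 N, or if a joint passes its speed limit or range.

## Working session

There is one attempt and no reset: what is moved stays moved. The work goes in short steps, Python scripts to look and compute and a tool call to move; the robot and the scene stay as the last step left them, time stands still between calls to the robot, and variables do not carry over. Pictures are saved under pics/ and viewed, at most 14 in all, crops included, and the job is handed in when it is done.

Besides the shell and the picture viewer there is one more tool, called after ">>>" by a JSON object that holds its "method" and its "body". carry_out: Moves the arm, as the interface text tells. Its arguments: {"type":"object","properties":{"deltas":{"type":"array"}},"required":["deltas"]}

```bash
mkdir -p pics; ls; python3 - <<'E'
from cell import ctrl
import cv2
s=ctrl.read_state();print({k:s[k] for k in('clock','eef_pos','tool_rot','width','force')},ctrl.grip_depth)
for n in('scene','top'):
    cv2.imwrite(f'pics/{n}0.png',ctrl.get_image(n)[:,:,::-1])
    c=ctrl.calibration(n);print(n,c)
E
```

```text
pics
{'clock': 0.0, 'eef_pos': array([205.36440528, 616.04276049, 230.39314568]), 'tool_rot': array([-3.13969400e+00,  1.87093079e-05,  2.81977127e+00]), 'width': 85.29702481095465, 'force': array([-0.14085677,  0.6015839 , -0.15191402])} 18.700000000000003
scene {'mtx': array([[457.08816544,   0.        , 317.56392474],
       [  0.        , 457.08816544, 200.62027136],
       [  0.        ,   0.        ,   1.        ]]), 'R': array([[ 0.58863664, -0.8082782 ,  0.01390164],
       [-0.62721057, -0.46748645, -0.62294729],
       [ 0.51001354,  0.35797034, -0.78214028]]), 't': array([-200.6672905 ,  429.869538  ,  822.76284069])}
top {'mtx': array([[470.37545299,   0.        , 319.75822543],
       [  0.        , 470.37545299, 201.93036541],
       [  0.        ,   0.        ,   1.        ]]), 'R': array([[-0.00820763, -0.99928769, -0.03683413],
       [-0.98359776,  0.01470535, -0.17977541],
       [ 0.18018901,  0.03475444, -0.98301783]]), 't': array([170.35292916, 518.34919231, 883.71436702])}
```

View pics/scene0.png

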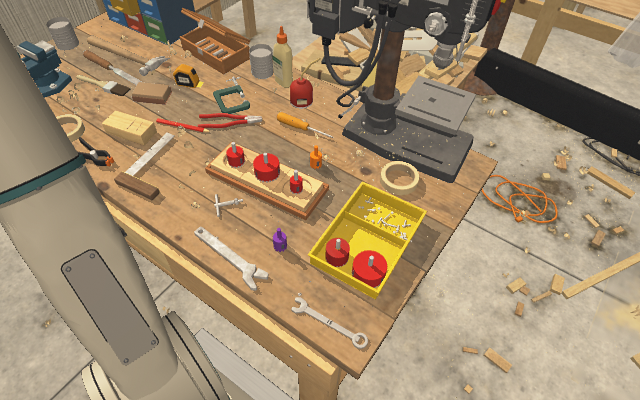

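View pics/top0.png

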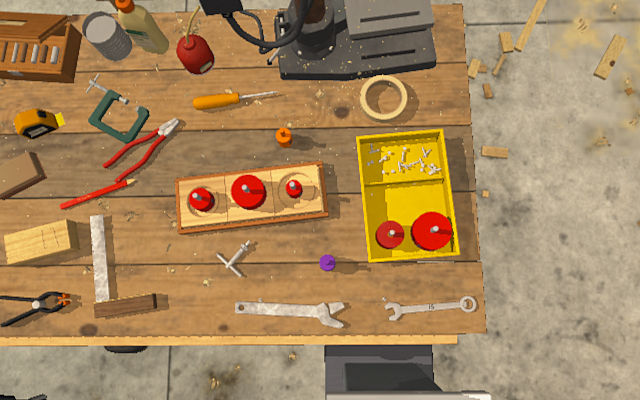

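Top view: the kit saws are at (201,200), (248,192) and (294,188), and the tray saws at (390,235) and (432,231). The look-alikes are orange (284,137) and purple (327,263). The true saw_32 is the small red one at (294,188). By cup size, left is 44, middle is 66 and right is 32 (in the large pocket). Next I'll take close crops to confirm this.

```bash
python3 - <<'E'
import cv2
def crop(n,x,y,w,h,k):
    im=cv2.imread(f'pics/{n}0.png')[y:y+h,x:x+w]
    im=cv2.resize(im,None,fx=k,fy=k,interpolation=cv2.INTER_CUBIC)
    for u in range(0,w,20): cv2.putText(im,str(x+u),(u*k,10),0,.35,(255,255,255),1);cv2.line(im,(u*k,12),(u*k,18),(255,255,255),1)
    for v in range(0,h,20): cv2.putText(im,str(y+v),(0,v*k+4),0,.35,(255,255,255),1);cv2.line(im,(26,v*k),(32,v*k),(255,255,255),1)
    cv2.imwrite(f'pics/{n}0c{x}.png',im)
crop('top',170,155,160,85,5)
crop('top',350,120,120,145,4)
crop('scene',200,135,140,85,5)
crop('scene',300,175,140,130,4)
E
```

```text
(no output)
```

View pics/top0c170.png

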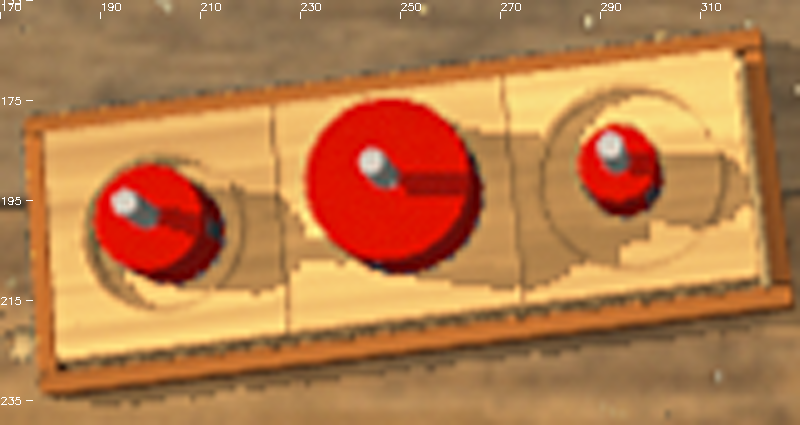

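View pics/top0c350.png

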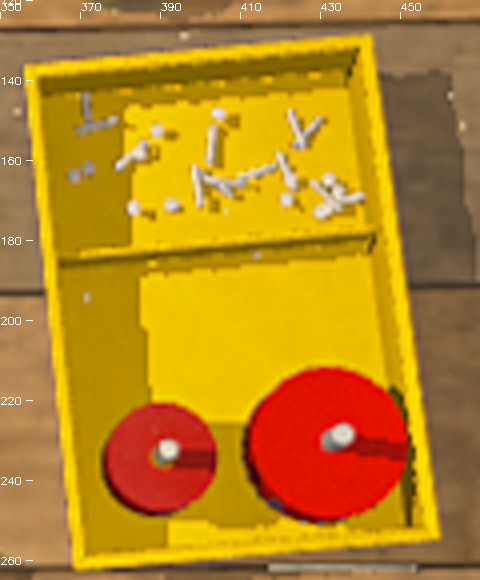

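View pics/scene0c200.png

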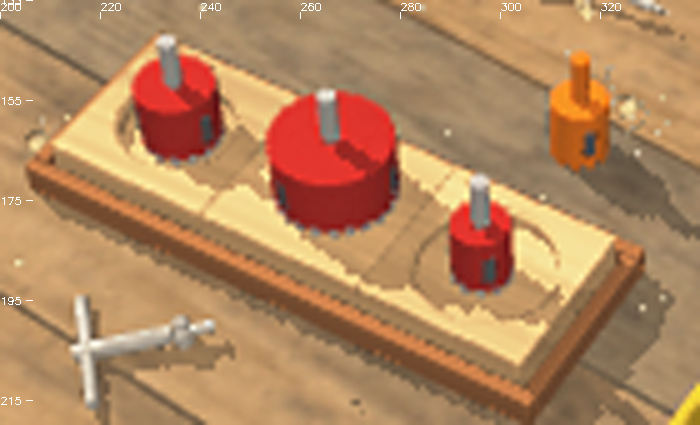

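View pics/scene0c300.png

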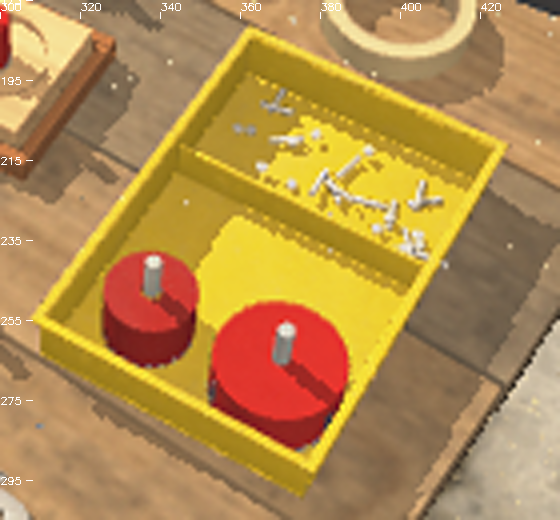

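Kit: left is saw_44 in the medium pocket, middle is saw_66 over the hidden small pocket, and right is saw_32 in the large pocket. Tray: left is saw_54 (392,232) and right is saw_76 (436,228). The chuck key is around (236,258) in the top view.

```bash
cat > h.py <<'E'
import numpy as np, cv2
from cell import ctrl
def P(n,c=None):
    c=c or ctrl.calibration(n); return c['mtx']@np.c_[c['R'],c['t']]
def tri(a,b,p,q):
    X=cv2.triangulatePoints(a,b,np.float64(p),np.float64(q))[:,0]; return X[:3]/X[3]
def plane(Pm,p,z):
    H=np.c_[Pm[:,:2],Pm[:,2]*z+Pm[:,3]]; X=np.linalg.solve(H,[*p,1]); return X[:2]/X[2]
E
python3 - <<'E'
from h import *
np.set_printoptions(precision=1,suppress=True)
T,S=P('top'),P('scene')
for n,p,q,z in [('44',(194.8,195.4),(233.4,143.6),84),('66',(244.4,187.2),(265.2,154),94),('32',(292,184),(296,171.4),84),('54',(392.3,232.5),(338,240.3),73),('76',(436,228.3),(371.5,257.3),73),('large pocket',(296.6,190.6),(297,188.4),24)]:
    print(n,tri(T,S,p,q),plane(T,p,z),plane(S,q,z))
print('med',plane(T,(203,201.4),24),'mid',plane(T,(249.2,195.6),24))
# carrier block corners / tray corners
for p in [(179,181.5),(182.5,227),(318,165),(324,212)]: print('blk',plane(T,p,24))
for p in [(357,137),(443,129),(459,254.5),(370,262)]: print('tray top rim',plane(T,p,40))
for q in [(362,182),(425.5,212),(376.5,291.5),(309,255)]: print('tray scene',plane(S,q,40))
c=ctrl.calibration('wrist');print(c)
s=ctrl.read_state();print(s['eef_pos'],s['tool_rot'])
E
```

```text
44 [529.4 404.4  87.7] [530.6 405.2] [531.5 407.8]
66 [540.8 306.1 100.9] [543.  306.8] [544.9 311.6]
32 [548.3 216.4  89.7] [550.1 216.5] [551.7 220.2]
54 [454.2  26.7  72.8] [454.9  25.9] [453.2  27.3]
76 [461.  -56.   73.2] [461.9 -56.9] [460.1 -55.1]
large pocket [547.4 213.3  28.9] [549.5 212.7] [549.4 216.9]
med [529.8 406.1] mid [540.5 310.5]
blk [572.7 458.1]
blk [477.2 446.5]
blk [602.9 168.3]
blk [504.1 156.8]
tray top rim [656.5  87.1]
tray top rim [670.  -88.7]
tray top rim [ 414.1 -105.6]
tray top rim [401.4  67.5]
tray scene [654.   89.6]
tray scene [665.1 -84.7]
tray scene [ 414.  -100.3]
tray scene [401.2  68.3]
{'mtx': array([[276.2,   0. , 319.7],
       [  0. , 276.2, 197. ],
       [  0. ,   0. ,   1. ]]), 'R': array([[ 0.3,  0.9, -0. ],
       [ 0.9, -0.3,  0.3],
       [ 0.3, -0.1, -0.9]]), 't': array([-649.4,  -42.5,  379.5])}
[205.3 616.1 230.5] [-3.1 -0.   2.8]
```

>>> {"method": "carry_out", "body": {"deltas": [0,0,10.22,0,0,0,0,0,0,10.22,0,0,0,0,0,0,10.22,0,0,0,0,0,0,10.22,0,0,0,0,0,0,10.22,0,0,0,0,0,0,10.22,0,0,0,0,0,0,10.22,0,0,0,0]}}

```text
clock: 0.98
eef_pos: [205.3, 616.3, 230.8]
tool_rot: [-3.141, 0.001, 1.565]
force: [0.5, 0.5, 0.7]
width: 42.9
gripper_force: 0.0
```

>>> {"method": "carry_out", "body": {"deltas": [0,0,0,-0.036,0.041,0,0,0,0,0,-0.036,0.041,0,0,0,0,0,-0.036,0.041,0,0,0,0,0,-0.036,0.041,0,0,0,0,0,-0.036,0.041,0,0,0,0,0,-0.036,0.041,0,0,0,0,0,-0.036,0.041,0,0,0,0,0,0,0.041,0,0,0,0,0,0,0,0,0]}}

```text
clock: 2.1
eef_pos: [536.8, 362.6, 230.8]
tool_rot: [3.14, 0.001, 1.567]
force: [-0.2, -0.5, -0.2]
width: 42.6
gripper_force: 0.0
```

```bash
python3 - <<'E'
from h import *
import pickle
s=ctrl.read_state();print(s['clock'],s['eef_pos'],s['tool_rot'],s['width'])
c=ctrl.calibration('wrist');pickle.dump(c,open('w1.pkl','wb'))
im=ctrl.get_image('wrist')[:,:,::-1]
cv2.imwrite('pics/w1.png',im); print(-c['R'].T@c['t'],c['R'])
for X in [(529,405,88),(541,307,98),(548,216,88),(454,26,73),(535,-10,3)]:
    p=P('w',c)@[*X,1];print(p[:2]/p[2])
E
```

```text
2.1 [536.79382026 362.62884404 230.78371321] [3.13973284e+00 1.12079989e-03 1.56670955e+00] 42.55249095517313
[537.97279919 445.38029256 372.594013  ] [[ 9.99986697e-01 -4.49008723e-03  2.53860705e-03]
 [-5.06864357e-03 -9.46637930e-01  3.22259117e-01]
 [ 9.56170177e-04 -3.22267697e-01 -9.46648096e-01]]
[310.35353654 144.69617573]
[322.33630543 235.50980824]
[327.97387292 297.84044377]
[264.99747189 395.48175208]
[318.62112741 370.50541855]
```

View pics/w1.png

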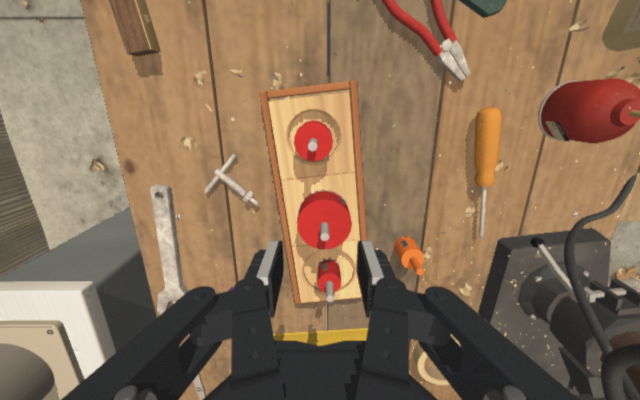

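Wrist view: saw_44 shank (313,145), saw_66 (324,232), saw_32 (329,290), and the chuck key at about (232,180), clear of the work. I'll enlarge it once for precise readings.

```bash
python3 - <<'E'
import cv2,numpy as np
im=cv2.imread('pics/w1.png');k=5
def t(y):
    a=cv2.resize(im[y:y+115,275:355],None,fx=k,fy=k,interpolation=cv2.INTER_CUBIC)
    for u in range(5,80,20):cv2.putText(a,str(275+u),(u*k,10),0,.35,(255,0,0),1);cv2.line(a,(u*k,12),(u*k,18),(255,0,0),1)
    for v in range(5,115,20):cv2.putText(a,str(y+v),(0,v*k+4),0,.35,(255,0,0),1);cv2.line(a,(26,v*k),(32,v*k),(255,0,0),1)
    return a
cv2.imwrite('pics/w1c.png',np.hstack([t(95),t(195)]))
E
```

```text
(no output)
```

View pics/w1c.png

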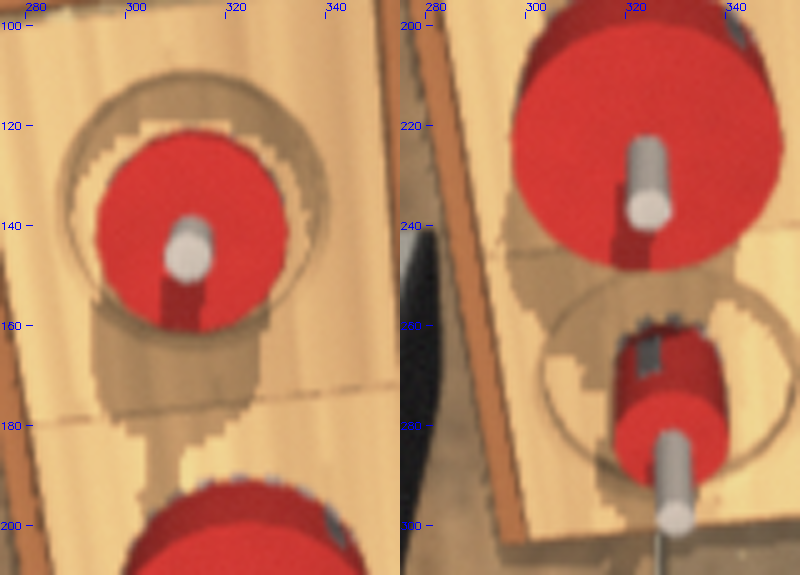

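```bash
python3 - <<'E'
from h import *
import pickle
np.set_printoptions(precision=1,suppress=True)
T,S,W=P('top'),P('scene'),P('w',pickle.load(open('w1.pkl','rb')))
for n,t,s,w,z in [('44',(194.8,195.4),(233.4,143.6),(312.8,146.6),88),('66',(244.4,187.2),(265.2,154),(324.8,237.2),98),('32',(292,184),(296,171.4),(330,298.6),88)]:
    print(n,tri(T,W,t,w),tri(S,W,s,w),tri(T,S,t,s),'planes T,S,W',plane(T,t,z),plane(S,s,z),plane(W,w,z))
for n,t,w in [('med',(203,201.4),(313.6,136.9)),('large',(296.6,190.6),(328.8,271.5))]:
    print(n,tri(T,W,t,w),plane(T,t,28),plane(W,w,28))
E
```

```text
44 [530.2 403.7  88.1] [529.7 404.3  87.8] [529.4 404.4  87.7] planes T,S,W [529.7 403.9] [528.8 404.6] [531.5 403.1]
66 [542.5 305.8  98.8] [541.7 307.3  99.9] [540.8 306.1 100.9] planes T,S,W [542.2 306. ] [542.1 308.8] [543.7 304.9]
32 [549.4 215.9  88.9] [548.8 217.   89.2] [548.3 216.4  89.7] planes T,S,W [549.2 216.1] [548.9 217.9] [550.5 214.8]
med [530.2 406.   23.9] [529. 405.] [531.2 406. ]
large [549.7 212.5  25.4] [548.6 212.4] [551.1 213.7]
```

>>> {"method": "carry_out", "body": {"deltas": [0,0,0,0.041,-0.006,0.02,0,0,0,0,0,0,0.05,0,0,0,0,0,0,0.05,0,0,0,0,0,0,0.03,0,0,0,0,0,0,0.018,0,0,0,0,0,0,0,0,0,0,0,0,0,0,1,0,0,0,0,0,0,1,0,0,0,0,0,0,1,0,0,0,0,0,0,1]}}

```text
clock: 3.4
eef_pos: [528.1, 406.1, 64.3]
tool_rot: [3.141, -0.001, 1.571]
force: [-1.4, 0.5, 5.4]
width: 7.9
gripper_force: 59.0
```

>>> {"method": "carry_out", "body": {"deltas": [0,0,0,0,0,-0.02,1,0,0,0,0,0,-0.04,1,0,0,0,0,0,-0.05,1,0,0,0,0,0,0,1]}}

```text
clock: 3.9
eef_pos: [530.4, 407.2, 178.8]
tool_rot: [3.134, -0.006, 1.571]
force: [0.2, 0.1, -1.6]
width: 8.1
gripper_force: 58.8
```

```bash
python3 - <<'E'
from h import *
s=ctrl.read_state();print(s['clock'],s['eef_pos'],s['tool_rot'],s['width'],s['force'],s['gripper_force'])
a=ctrl.get_image('wrist')[:,:,::-1][90:390,220:440];b=ctrl.get_image('scene')[:,:,::-1][60:310,180:430]
cv2.imwrite('pics/g1.png',np.hstack([cv2.resize(a,(396,540)),cv2.resize(b,(404,540))]))
E
```

```text
3.9 [530.44881683 407.16558553 178.83492694] [ 3.13402518 -0.00552294  1.57096834] 8.090464775896805 [ 0.18652938  0.0972647  -1.63073466] 58.77739906311035
```

View pics/g1.png

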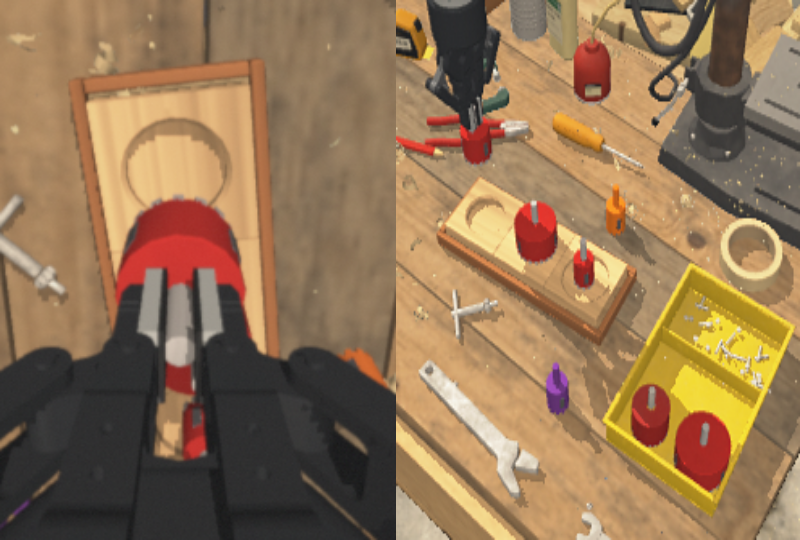

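saw_44 is held upright and its pocket is empty. Next I carry it to the free tray floor.

>>> {"method": "carry_out", "body": {"deltas": [0,0,0,-0.03,0,0,1,0,0,0,-0.055,0,0,1,0,0,0,-0.06,0,0,1,0,0,0,-0.06,0,0,1,0,0,0,-0.06,0,0,1,0,0,0,-0.06,0,0,1,0,0,0,-0.055,0,0,1,0,0,0,-0.037,0,0.02,1,0,0,0,0,0,0.04,1,0,0,0,0,0,0.04,1,0,0,0,0,0,0,1]}}

```text
clock: 5.38
eef_pos: [524.0, -11.1, 70.1]
tool_rot: [-3.132, -0.0, 1.571]
force: [-0.6, -1.3, -1.6]
width: 7.5
gripper_force: 58.6
```

>>> {"method": "carry_out", "body": {"deltas": [0,0,0,0,0,0.014,1,0,0,0,0,0,0.005,1,0,0,0,0,0,0,1,0,0,0,0,0,0,1]}}

```text
clock: 5.88
eef_pos: [528.2, -11.2, 54.9]
tool_rot: [3.14, -0.0, 1.571]
force: [-0.9, 1.4, -2.5]
width: 8.2
gripper_force: 58.6
```

>>> {"method": "carry_out", "body": {"deltas": [0,0,0,0,0,0.003,1,0,0,0,0,0,0.002,1,0,0,0,0,0,0,1]}}

```text
clock: 6.25
eef_pos: [527.6, -11.2, 49.1]
tool_rot: [-3.141, -0.0, 1.571]
force: [0.3, -0.3, -1.2]
width: 8.0
gripper_force: 58.6
```

>>> {"method": "carry_out", "body": {"deltas": [0,0,0,0,0,0.001,1,0,0,0,0,0,0.001,1,0,0,0,0,0,0,1]}}

```text
clock: 6.62
eef_pos: [527.7, -11.2, 47.2]
tool_rot: [-3.141, 0.0, 1.571]
force: [0.3, -1.1, -2.3]
width: 7.7
gripper_force: 58.6
```

>>> {"method": "carry_out", "body": {"deltas": [0,0,0,0,0,0.001,1,0,0,0,0,0,0.001,1,0,0,0,0,0,0,1]}}

```text
clock: 7.0
eef_pos: [527.7, -11.2, 45.2]
tool_rot: [-3.141, -0.0, 1.571]
force: [-0.6, -0.1, -1.6]
width: 8.2
gripper_force: 58.6
```

>>> {"method": "carry_out", "body": {"deltas": [0,0,0,0,0,0.001,1,0,0,0,0,0,0.001,1,0,0,0,0,0,0,1]}}

```text
clock: 7.38
eef_pos: [528.1, -11.3, 44.9]
tool_rot: [3.141, -0.001, 1.571]
force: [-2.9, 0.7, 14.6]
width: 8.2
gripper_force: 60.8
```

>>> {"method": "carry_out", "body": {"deltas": [0,0,0,0,0,-0.001,0,0,0,0,0,0,0,0,0,0,0,0,0,0,0,0,0,0,0,0,-0.02,0,0,0,0,0,0,-0.04,0,0,0,0,0.019,-0.037,0,0,0,0,0,0.019,-0.037,0,0,0,0,0,0,0,0,0,0,0,0,0,0,0,0,0]}}

```text
validation failed for argument at $.de...
```

```bash
python3 - <<'E'
from h import *
s=ctrl.read_state();print(s['clock'],s['eef_pos'],s['tool_rot'],s['width'],s['force'])
a=ctrl.get_image('wrist')[:,:,::-1][90:390,220:440];b=ctrl.get_image('scene')[:,:,::-1][60:310,180:430]
cv2.imwrite('pics/g2.png',np.hstack([cv2.resize(a,(396,540)),cv2.resize(b,(404,540))]))
E
```

```text
7.375 [528.07991789 -11.2551552   44.91459893] [ 3.14057179e+00 -6.32172976e-04  1.57096816e+00] 8.182693826494317 [-2.85813965  0.73145514 14.57965996]
```

View pics/g2.png

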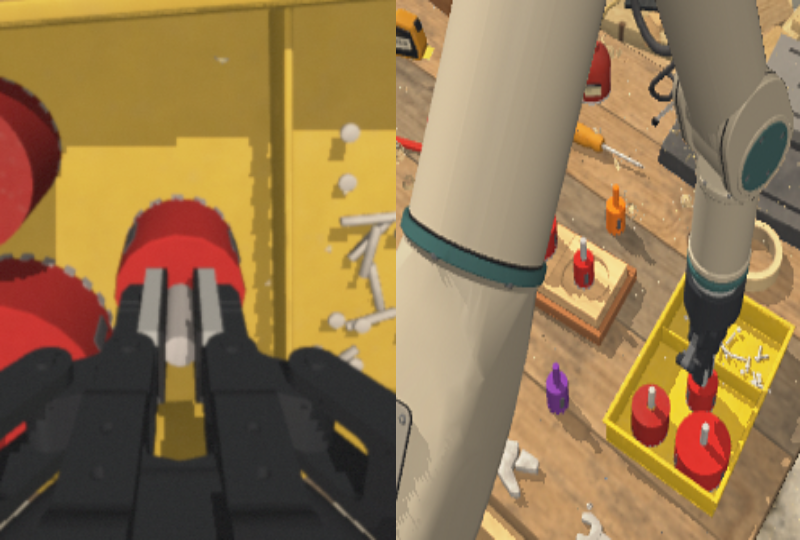

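The call was refused because the row count was wrong. The picture shows saw_44 upright on the tray floor, still held. I'll resend the release.

>>> {"method": "carry_out", "body": {"deltas": [0,0,0,0,0,-0.001,0,0,0,0,0,0,0,0,0,0,0,0,0,0,0,0,0,0,0,0,-0.02,0,0,0,0,0,0,-0.04,0,0,0,0,0.019,-0.037,0,0,0,0,0,0.019,-0.037,0,0,0,0,0,0,0,0,0]}}

```text
clock: 8.48
eef_pos: [450.2, 28.3, 104.1]
tool_rot: [-3.137, -0.001, 1.574]
force: [0.5, -0.1, 0.0]
width: 42.8
gripper_force: 0.0
```

>>> {"method": "carry_out", "body": {"deltas": [0,0,0,0,0,0.03,0,0,0,0,0,0,0.02,0,0,0,0,0,0,0.007,0,0,0,0,0,0,0,0,0,0,0,0,0,0,0]}}

```text
clock: 9.1
eef_pos: [454.4, 26.6, 47.8]
tool_rot: [3.14, 0.0, 1.571]
force: [0.5, -0.1, -0.4]
width: 42.7
gripper_force: 0.0
```

```bash
python3 - <<'E'
from h import *
s=ctrl.read_state();print(s['clock'],s['eef_pos'],s['tool_rot'],s['width'],s['force'])
a=ctrl.get_image('wrist')[:,:,::-1][90:390,220:440];b=ctrl.get_image('top')[:,:,::-1][120:280,330:480]
cv2.imwrite('pics/g3.png',np.hstack([cv2.resize(a,(396,540)),cv2.resize(b,(404,540))]))
E
```

```text
9.1 [454.44305746  26.60709673  47.80464192] [3.14035155e+00 4.33828561e-05 1.57096389e+00] 42.70753961294037 [ 0.46984244 -0.07286717 -0.39881035]
```

View pics/g3.png

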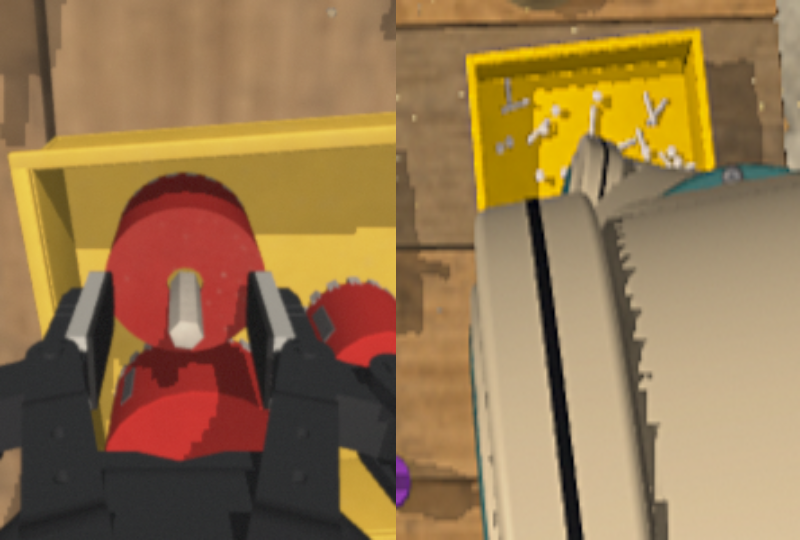

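The shank of saw_54 is centred between the fingers (wrist crop (185,310)) and the tips are just above the cup. Its size, 28 px against 34.6 px for saw_66, confirms 54 mm. I'll close and lift.

>>> {"method": "carry_out", "body": {"deltas": [0,0,0,0,0,0.001,1,0,0,0,0,0,0,1,0,0,0,0,0,0,1,0,0,0,0,0,0,1]}}

```text
clock: 9.7
eef_pos: [453.5, 26.8, 46.2]
tool_rot: [-3.141, -0.0, 1.571]
force: [-0.3, 1.1, -2.3]
width: 7.9
gripper_force: 58.4
```

>>> {"method": "carry_out", "body": {"deltas": [0,0,0,0,0,-0.02,1,0,0,0,0,0,-0.05,1,0,0,0,0,0,-0.06,1,0,0,0,0.027,0.006,0,1,0,0,0,0.054,0.011,0,1,0,0,0,0.054,0.011,0,1,0,0,0,0.054,0.011,0,1,0,0,0,0.054,0.011,0,1,0,0,0,0.054,0.011,0,1,0,0,0,0.054,0.01,0,1,0,0,0,0.027,0.006,0,1,0,0,0,0,0,0.03,1]}}

```text
clock: 11.2
eef_pos: [531.1, 409.4, 147.0]
tool_rot: [3.138, -0.004, 1.576]
force: [-0.1, -0.5, -3.3]
width: 7.9
gripper_force: 59.1
```

>>> {"method": "carry_out", "body": {"deltas": [0,0,0,0,0,0.03,1,0,0,0,0,0,0,1,0,0,0,0,0,0,1]}}

```text
clock: 11.58
eef_pos: [531.1, 404.8, 117.0]
tool_rot: [3.141, -0.0, 1.571]
force: [1.0, -0.5, -2.0]
width: 7.9
gripper_force: 58.8
```

>>> {"method": "carry_out", "body": {"deltas": [0,0,0,0,0,0.03,1,0,0,0,0,0,0.01,1,0,0,0,0,0,0.006,1,0,0,0,0,0,0.004,1,0,0,0,0,0,0,1,0,0,0,0,0,0,1]}}

```text
clock: 12.32
eef_pos: [531.0, 405.0, 66.9]
tool_rot: [3.141, -0.001, 1.571]
force: [-0.3, -0.0, -2.1]
width: 7.5
gripper_force: 58.9
```

>>> {"method": "carry_out", "body": {"deltas": [0,0,0,0,0,0.002,1,0,0,0,0,0,0.001,1,0,0,0,0,0,0.001,1,0,0,0,0,0,0,1,0,0,0,0,0,0,1]}}

```text
clock: 12.95
eef_pos: [531.4, 405.1, 65.3]
tool_rot: [3.14, -0.002, 1.571]
force: [-2.8, -3.1, 14.6]
width: 8.0
gripper_force: 60.8
```

Contact is at 65.3, which is 19 mm above the tray grasp. That matches saw_44's height change between the same two levels, so saw_54 is seated. I'll release it and go over saw_32.

>>> {"method": "carry_out", "body": {"deltas": [0,0,0,0,0,-0.001,0,0,0,0,0,0,0,0,0,0,0,0,0,0,0,0,0,0,0,0,-0.02,0,0,0,0,0,0,-0.05,0,0,0,0,-0.047,0.005,0,0,0,0,0,-0.047,0.005,0,0,0,0,0,-0.047,0.005,0,0,0,0,0,-0.048,0.004,0,0,0,0,0,0,0,0,0,0,0,0,0,0,0,0]}}

```text
clock: 14.32
eef_pos: [550.2, 216.5, 134.3]
tool_rot: [3.14, -0.001, 1.571]
force: [-0.9, -0.0, -0.5]
width: 42.7
gripper_force: 0.0
```

```bash
python3 - <<'E'
from h import *
np.set_printoptions(precision=1,suppress=True)
s=ctrl.read_state();print(s['clock'],s['eef_pos'],s['tool_rot'],s['width'],s['force'])
a=ctrl.get_image('wrist')[:,:,::-1][90:390,220:440];b=ctrl.get_image('scene')[:,:,::-1][120:230,190:350]
cv2.imwrite('pics/g4.png',np.hstack([cv2.resize(a,(396,540)),cv2.resize(b,(404,540))]))
c=ctrl.calibration('wrist')
for X in [(550,215.7,92),(543,306,102),(s['eef_pos'])]:
    p=P('w',c)@[*X,1];p=p[:2]/p[2];print(p,(p-[220,90])*1.8)
E
```

```text
14.325 [550.2 216.5 134.3] [ 3.1 -0.   1.6] 42.72191862516575 [-0.9 -0.  -0.5]
[318.4 226. ] [177.2 244.7]
[306.6  93. ] [155.9   5.4]
[318.5 255.3] [177.4 297.5]
```

View pics/g4.png

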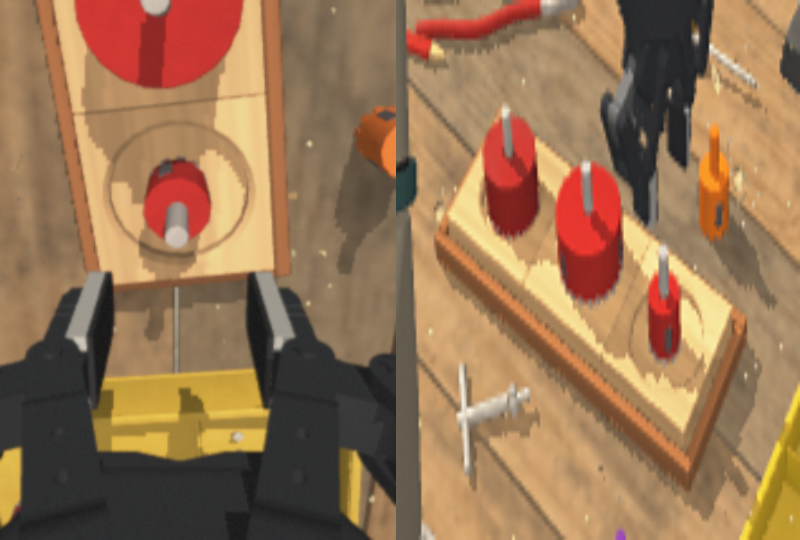

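saw_54 stands seated and upright in the left (medium) pocket. The saw_32 tip is at (177,237) in the wrist crop, about 1 to 2 mm toward +Y, and the large pocket's centre is at (178,188).

>>> {"method": "carry_out", "body": {"deltas": [0,0,0,0.001,0,0.03,0,0,0,0,0,0,0.025,0,0,0,0,0,0,0.014,0,0,0,0,0,0,0,0,0,0,0,0,0,0,0,0,0,0,0,0,0,1,0,0,0,0,0,0,1,0,0,0,0,0,0,1,0,0,0,0,0,0,1]}}

```text
clock: 15.55
eef_pos: [550.1, 216.9, 64.9]
tool_rot: [3.141, -0.001, 1.571]
force: [-1.1, 0.0, 5.4]
width: 7.9
gripper_force: 58.6
```

```bash
python3 - <<'E'
from h import *
import pickle
np.set_printoptions(precision=1,suppress=True)
# wrist cal at g4 = translate: rebuild from current rotation (same) by camera-centre shift
c=ctrl.calibration('wrist');s=ctrl.read_state();C=-c['R'].T@c['t']+np.array([550.2,216.5,134.3])-s['eef_pos']
c=dict(c,t=-c['R']@C);W=P('w',c);f=lambda u,v:(220+u/1.8,90+v/1.8)
for z in(28,32): print(z,plane(W,f(178,188),z))
for z in(88,92): print(z,plane(W,f(177,237),z))
T,S,W1=P('top'),P('scene'),P('w',pickle.load(open('w1.pkl','rb')))
for t,w in [((203,201.4),(313.6,136.9)),((296.6,190.6),(328.8,271.5))]: print(plane(T,t,31),plane(W1,w,31))
E
```

```text
28 [550.8 217.5]
32 [550.8 218.8]
88 [550.5 216. ]
92 [550.5 217.7]
[528.5 404.1] [531.3 406.3]
[548.  212.1] [551.  215.8]
```

saw_32 goes temporarily on the bare bench between the carrier and the tray.

>>> {"method": "carry_out", "body": {"deltas": [0,0,0,0,0,-0.02,1,0,0,0,0,0,-0.04,1,0,0,0,-0.03,0,0,1,0,0,0,-0.04,0,0,1,0,0,0,-0.03,0,0.01,1,0,0,0,0,0,0.04,1,0,0,0,0,0,0.02,1,0,0,0,0,0,0.006,1,0,0,0,0,0,0,1,0,0,0,0,0,0,1]}}

```text
clock: 16.8
eef_pos: [550.4, 117.0, 49.1]
tool_rot: [3.14, -0.0, 1.571]
force: [0.2, 0.9, -1.0]
width: 8.0
gripper_force: 58.6
```

>>> {"method": "carry_out", "body": {"deltas": [0,0,0,0,0,0.004,1,0,0,0,0,0,0.001,1,0,0,0,0,0,0.001,1,0,0,0,0,0,0,1]}}

```text
clock: 17.3
eef_pos: [549.8, 116.9, 43.0]
tool_rot: [3.141, -0.0, 1.571]
force: [-1.9, 0.2, 5.2]
width: 7.9
gripper_force: 59.3
```

>>> {"method": "carry_out", "body": {"deltas": [0,0,0,0,0,0,0,0,0,0,0,0,0,0,0,0,0,0,0,0,0,0,0,0,0,0,-0.02,0,0,0,0,0,0,-0.05,0,0,0,0,0.03,0,-0.04,0,0,0,0,0.05,-0.003,0,0,0,0,0,0.055,-0.003,0,0,0,0,0,0.054,-0.001,0,0,0,0,0,0,0,0,0,0,0,0,0,0,0,0]}}

```text
clock: 18.68
eef_pos: [542.5, 305.0, 152.0]
tool_rot: [-3.141, 0.001, 1.571]
force: [-0.1, -0.1, -0.4]
width: 42.5
gripper_force: 0.0
```

```bash
python3 - <<'E'
from h import *
np.set_printoptions(precision=1,suppress=True)
import pickle
s=ctrl.read_state();print(s['clock'],s['eef_pos'],s['tool_rot'],s['width'],s['force'])
c=ctrl.calibration('wrist');pickle.dump(c,open('w5.pkl','wb'))
a=ctrl.get_image('wrist')[:,:,::-1][90:390,220:440];b=ctrl.get_image('scene')[:,:,::-1][120:300,190:350]
t=ctrl.get_image('top')[:,:,::-1];cv2.imwrite('pics/t5.png',t)
cv2.imwrite('pics/g5.png',np.hstack([cv2.resize(a,(396,540)),cv2.resize(b,(404,540))]))
for X in [(543,306,102)]:
    p=P('w',c)@[*X,1];p=p[:2]/p[2];print(p,(p-[220,90])*1.8)
E
```

```text
18.675 [542.5 305.  152. ] [-3.1  0.   1.6] 42.54854162110286 [-0.1 -0.1 -0.4]
[318.7 217.6] [177.7 229.6]
```

View pics/g5.png

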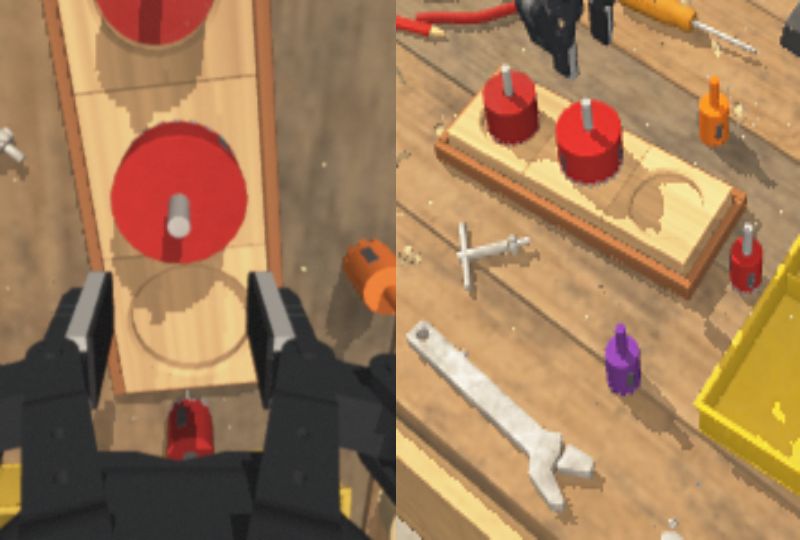

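The saw_66 tip is at (178,229), as predicted. saw_32 stands upright on the bench, and the large pocket is free, with its rim centred at (193,316). I'll grasp saw_66.

>>> {"method": "carry_out", "body": {"deltas": [0,0,0,0.001,0,0.04,0,0,0,0,0,0,0.025,0,0,0,0,0,0,0.011,0,0,0,0,0,0,0,0,0,0,0,0,0,0,0,0,0,0,0,0,0,1,0,0,0,0,0,0,1,0,0,0,0,0,0,1,0,0,0,0,0,0,1]}}

```text
clock: 19.95
eef_pos: [542.7, 307.1, 76.8]
tool_rot: [3.141, -0.001, 1.571]
force: [-1.6, 0.3, 5.1]
width: 7.8
gripper_force: 58.6
```

```bash
python3 - <<'E'
from h import *
import pickle
np.set_printoptions(precision=1,suppress=True)
W=P('w',pickle.load(open('w5.pkl','rb')));f=lambda u,v:(220+u/1.8,90+v/1.8)
print('large',plane(W,f(193,316),32))
for p in [(133,316),(253,316),(193,265),(193,367)]: print(plane(W,f(*p),32))
print('joints med/small',plane(W,f(78,93),32),plane(W,f(254,74),32),'small/large',plane(W,f(108,262),32),plane(W,f(264,244),32))
E
```

```text
large [552.  219.3]
[515.6 219.3]
[588.5 219.3]
[551.7 253.7]
[552.4 182.1]
joints med/small [491.  353.3] [582.1 363. ] small/large [502.1 255.7] [592.5 267.2]
```

>>> {"method": "carry_out", "body": {"deltas": [0,0,0,0,0,-0.02,1,0,0,0,0,0,-0.02,1,0,0,0,-0.025,0.002,0,1,0,0,0,-0.04,0.004,0,1,0,0,0,-0.024,0.002,0,1,0,0,0,0,0,0.02,1,0,0,0,0,0,0,1,0,0,0,0,0,0,1]}}

```text
clock: 20.95
eef_pos: [551.0, 218.4, 96.9]
tool_rot: [3.141, -0.0, 1.572]
force: [-0.7, 0.4, -2.7]
width: 7.8
gripper_force: 58.6
```

>>> {"method": "carry_out", "body": {"deltas": [0,0,0,0,0,0.014,1,0,0,0,0,0,0.006,1,0,0,0,0,0,0.005,1,0,0,0,0,0,0.002,1,0,0,0,0,0,0,1,0,0,0,0,0,0,1]}}

```text
clock: 21.7
eef_pos: [550.9, 217.8, 69.5]
tool_rot: [3.141, -0.0, 1.571]
force: [0.1, -0.7, -3.3]
width: 7.7
gripper_force: 58.7
```

>>> {"method": "carry_out", "body": {"deltas": [0,0,0,0,0,0.002,1,0,0,0,0,0,0.001,1,0,0,0,0,0,0,1]}}

```text
clock: 22.08
eef_pos: [550.7, 217.8, 66.8]
tool_rot: [3.142, -0.0, 1.571]
force: [-1.4, 0.1, 3.4]
width: 7.6
gripper_force: 59.5
```

Seated at the predicted 66.8. I'll release and fetch saw_32.

>>> {"method": "carry_out", "body": {"deltas": [0,0,0,0,0,0,0,0,0,0,0,0,0,0,0,0,0,0,0,0,0,0,0,0,0,0,-0.02,0,0,0,0,0,0,-0.05,0,0,0,0,-0.04,0,0,0,0,0,0,-0.05,-0.001,0,0,0,0,0,-0.011,0,0.02,0,0,0,0,0,0,0.04,0,0,0,0,0,0,0.02,0,0,0,0,0,0,0.012,0,0,0,0,0,0,0,0]}}

```text
clock: 23.58
eef_pos: [549.4, 116.7, 43.8]
tool_rot: [-3.141, 0.0, 1.571]
force: [-0.2, -0.8, -0.2]
width: 42.7
gripper_force: 0.0
```

>>> {"method": "carry_out", "body": {"deltas": [0,0,0,0,0,0,0,0,0,0,0,0,0,1,0,0,0,0,0,0,1,0,0,0,0,0,0,1,0,0,0,0,0,0,1]}}

```text
clock: 24.2
eef_pos: [550.2, 117.0, 45.0]
tool_rot: [3.141, -0.0, 1.571]
force: [-1.1, 0.1, 6.1]
width: 8.1
gripper_force: 58.6
```

>>> {"method": "carry_out", "body": {"deltas": [0,0,0,0,0,-0.02,1,0,0,0,0,0,-0.045,1,0,0,0,0,0,-0.05,1,0,0,0,0.03,-0.001,0,1,0,0,0,0.045,-0.002,0,1,0,0,0,0.05,-0.003,0,1,0,0,0,0.045,-0.002,0,1,0,0,0,0.024,-0.001,0,1,0,0,0,0,0,0.03,1,0,0,0,0,0,0.035,1,0,0,0,0,0,0,1,0,0,0,0,0,0,1]}}

```text
clock: 25.7
eef_pos: [541.7, 310.1, 95.2]
tool_rot: [3.14, 0.0, 1.57]
force: [0.5, 0.2, -1.4]
width: 7.5
gripper_force: 58.6
```

>>> {"method": "carry_out", "body": {"deltas": [0,0,0,0.0005,0,0.012,1,0,0,0,0,0,0.006,1,0,0,0,0,0,0.004,1,0,0,0,0,0,0.002,1,0,0,0,0,0,0.002,1,0,0,0,0,0,0,1,0,0,0,0,0,0,1]}}

```text
clock: 26.58
eef_pos: [540.7, 311.3, 68.4]
tool_rot: [3.141, -0.0, 1.571]
force: [-0.2, 0.2, -0.7]
width: 7.4
gripper_force: 58.6
```

>>> {"method": "carry_out", "body": {"deltas": [0,0,0,0,0,0.001,1,0,0,0,0,0,0.001,1,0,0,0,0,0,0,1]}}

```text
clock: 26.95
eef_pos: [540.8, 311.4, 67.0]
tool_rot: [3.141, -0.001, 1.571]
force: [-2.5, -0.6, 6.0]
width: 8.2
gripper_force: 59.2
```

Contact is at 67.0, as predicted, so it is seated. I'll release, back away clear, and check.

>>> {"method": "carry_out", "body": {"deltas": [0,0,0,0,0,0,0,0,0,0,0,0,0,0,0,0,0,0,0,0,0,0,0,0,0,0,-0.02,0,0,0,0,0,0,-0.05,0,0,0,0,0,0,-0.05,0,0,0,0,0.05,0,-0.03,0,0,0,0,0.05,0,0,0,0,0,0,0.05,0,0,0,0,0,0,0.05,0,0,0,0,0,0,0,0,0,0]}}

```text
clock: 28.32
eef_pos: [537.9, 517.1, 216.7]
tool_rot: [-3.141, -0.004, 1.578]
force: [-0.8, -0.1, -0.3]
width: 42.5
gripper_force: 0.0
```

```bash
python3 - <<'E'
from h import *
s=ctrl.read_state();print(s['clock'],s['eef_pos'],s['width'])
a=ctrl.get_image('scene')[:,:,::-1][125:305,195:435];b=ctrl.get_image('top')[:,:,::-1][120:270,165:465]
cv2.imwrite('pics/fin.png',np.vstack([cv2.resize(a,(400,300)),cv2.resize(b,(600,300))[:,:400]]) if 0 else np.vstack([cv2.copyMakeBorder(cv2.resize(a,(400,300)),0,0,0,200,0),cv2.resize(b,(600,300))]))
E
```

```text
28.325 [537.87642196 517.1023966  216.68931107] 42.48344058657519
```

View pics/fin.png

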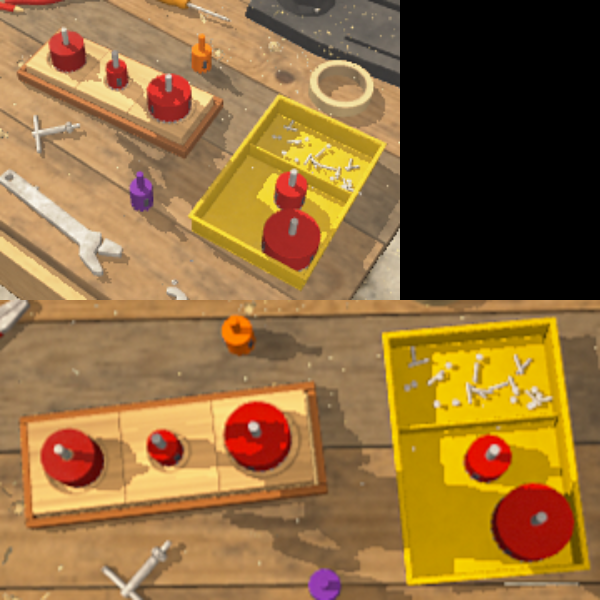

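The final view shows saws 54, 32 and 66 seated upright in the medium, small and large pockets. Saws 44 and 76 stand in the yellow tray, the chuck key hasn't moved, and the arm is clear.

```bash
python3 -c "
from cell import ctrl
print(ctrl.finish_job())"
```

```text
the job is handed in; nothing more can be done
None
```

The job is handed in, with no verdict returned: saws 32, 54 and 66 are seated in the small, medium and large blocks, 44 and 76 stand in the yellow tray, the chuck key was not touched, and it took about 28 s of the 91 s.

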